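Nest the channel offcuts in the tack jig and start it

ROBOT

A 7-joint arm with a two-finger parallel gripper is mounted at the origin on the work surface. World frame = base frame: x ahead of the robot, y to its left, z up, the work surface at z = 0. Lengths are in m, angles in rad, forces in N, time in s.
With the tool pointing down it reaches from about 0.4 to 0.85 m from the base axis. Payload 6.9 kg.
Tool frame: the origin (TCP) lies between the finger pads; the fingertips stand 11 mm ahead of it and the grasp point (between the pads) lies 8 mm behind it; y points along the fingers, z is the direction in which the jaws open and shut, and the axes are right-handed (so a half turn about y gives the same grasp; the last joint's range is limited). The gripper opens to 85 mm and grips with 20 to 120 N. Pads are 22 mm wide; open, the fingers measure 114 mm over their backs; the gripper's body (76 mm by 85 mm) begins 54 mm behind the grasp point. The pads swing forward as they close: fully open they stand 13 mm farther back than shut.
Start: joints at [1.421, 0.507, -0.238, 1.5, 0.126, 1.149, -0.155], TCP at [0.158, -0.605, 0.242] pointing down, gripper open.
Joint ranges: [-3.08, 3.08], [-0.24, 2.05], [-1.43, 1.35], [0, 2.5], [-1.52, 4.66], [0.17, 1.96], [-2.89, 2.89]. Speed limits (rad/s): [2.39, 2.39, 3.14, 3.14, 3.14, 3.14, 3.14].

INTERFACE

Orientations are given as a unit quaternion [x, y, z, w].
In Python, from workcell import * gives the robot as it stands.
- The arm moves only by the tool step_arm, never from a script. Its argument "rows" is a list of rows, each a list of 4 numbers: the shift along the tool's x, y, z in m, then the turn about the tool's y in degrees. In form: [[dx, dy, dz, yaw], ...]. A call has 1 to 10 rows; each row shifts and turns the commanded pose from where the row before left it, along the tool's axes as they then stand; what a row does not reach is not made up. A row lasts 1/10 s, in which the tool goes at most 50 mm and 8.59 degrees, less where a joint would pass 70% of its speed; a pose out of reach is approached as far as the arm can. A call with a gripper value outside its range is refused whole. "claw" is the opening in per cent of the stroke, from 0 (shut) to 100 (fully open), set as the call begins (left out, the last holds). The fingers move at their own pace and stop on an object; "grip_force" is the grip in N (left out, the last holds). Time passes only in rows, so rows that do not move let the fingers close. It gives the time, the measured TCP pose, the force and the opening at its end, in the units of the state.
- observe(): the state, without advancing time (a new reading comes with each control period).
- get_image(name): name is "scene" or "top"; returns a dict with "img" (384x512x3 uint8, blue, green, red), "fx", "fy", "cx", "cy" (pixels), "world_from_camera" (4x4, takes a point from camera to world coordinates). Camera axes: x right, y up, looking along -z (the intrinsics and any distortion apply to the point x, -y, -z); pixel columns grow to the right and rows downward; lengths in m; the calibration is good to about 2 mm. A picture is of the moment at which its call begins. There is no depth.
- sign_off(): hands the job in, once; it reports no verdict.
The state is a dict: "time_s": time; "q": joint angles; "dq": joint speeds; "joint_torque": joint torques, N m; "position": TCP position; "tool_rot": TCP orientation; "force": force on the tool from outside, world axes, zero at the start; "moment": the same for the moment, N m; "gripper_width": finger opening in m.
Only numpy, scipy, OpenCV 4.12 (cv2) and the standard library are available. Lean on these libraries where they do the work, as an engineer would, in place of code of your own. Each camera call takes 0.05 s, during which the arm holds its last target.

TASK

Turn the jig's red isolator handle off, and keep it off whenever you handle the channels. Load every channel onto the tack jig, nested, keeping each the way up it already lies: each open-up channel flat and square on a yellow mark, and each open-down channel interlocked across two neighbours, level and fully down, with one flange in each neighbour's trough (at the end next to the fixed green rail, hooked over the rail and the first channel instead). When all are nested and let go, turn the isolator fully on, then press the black start plunger down to its stop and let it come back up, leaving the spray bottle, magnet and brush where they are.

Things in the scene. Friction and masses are not known exactly. Their poses are not given: they have to be found in the camera images.
- up1: aluminium C-channel offcut, 120 mm long (its y axis), 50 mm wide (x), 30 mm high (z), wall 4 mm (base web and both flanges alike), 0.135 kg. Lies OPEN-UP: web at the bottom, two flanges standing. Origin: centre of its underside (z up). May be absent.
- up2: aluminium C-channel offcut, 120 mm long (its y axis), 50 mm wide (x), 30 mm high (z), wall 4 mm (base web and both flanges alike), 0.135 kg. Lies OPEN-UP: web at the bottom, two flanges standing. Origin: centre of its underside (z up). May be absent.
- up3: aluminium C-channel offcut, 120 mm long (its y axis), 50 mm wide (x), 30 mm high (z), wall 4 mm (base web and both flanges alike), 0.135 kg. Lies OPEN-UP: web at the bottom, two flanges standing. Origin: centre of its underside (z up). May be absent.
- down1: aluminium C-channel offcut, 120 mm long (its y axis), 50 mm wide (x), 30 mm high (z), wall 4 mm (base web and both flanges alike), 0.135 kg. Lies OPEN-DOWN: web on top, two flanges pointing down, standing on the flange tips. Origin: centre of its footprint, level with the flange tips (z up). May be absent.
- down2: aluminium C-channel offcut, 120 mm long (its y axis), 50 mm wide (x), 30 mm high (z), wall 4 mm (base web and both flanges alike), 0.135 kg. Lies OPEN-DOWN: web on top, two flanges pointing down, standing on the flange tips. Origin: centre of its footprint, level with the flange tips (z up). May be absent.
- jig: fixed tack jig: grey-painted steel plate 270 (x) x 150 (y) x 6 mm, origin at the centre of its underside. Along its x: green rail at -103 mm, yellow marks (50 x 145 mm, paint) at -50, 26 and 102 mm. Open-down channels go at x = -12 or 64 mm (between marks) or -88 mm (over rail and first channel), about 4 mm play each side; interlocked, their flange tips stand 4 mm over the plate
- mark1 (a point): centre of the first (next to the rail) yellow painted mark on the jig plate, at plate-top height (6 mm over the bench). Its axes are the jig's: a channel set here lies with its length along this y, square over the mark. 
- mark2 (a point): centre of the middle yellow painted mark on the jig plate, at plate-top height (6 mm over the bench). Its axes are the jig's: a channel set here lies with its length along this y, square over the mark. 
- mark3 (a point): centre of the third (farthest from the rail) yellow painted mark on the jig plate, at plate-top height (6 mm over the bench). Its axes are the jig's: a channel set here lies with its length along this y, square over the mark. 
- rail (a point): middle of the top edge of the jig's fixed green rail: an upright strip 4 mm thick, 120 mm long along the jig's y, its top 30 mm over the plate, as high as the flanges of a channel lying on a mark.
- isolator (a joint): angle of the isolator's red handle, rad: 0 = off, 1.2 = on (end stops); it grows as the handle turns clockwise seen from above and stays where it is left (friction about 0.08 N m).
- handle (a point): on the vertical axis of the red isolator handle, at mid height of its grip, 81 mm over the bench. The grip is a bar 62 mm long (this point's x, turning with it), 16 mm thick (y), 30 mm high, white stripe at its +x end, on a grey box 110 x 110 x 55 mm with a yellow face. The stripe points at the red dot when off, at the green dot when on.
- plunger (a joint): travel of the black start plunger, m: 0 = up, 0.020 = at its stop. A spring lifts it again; it takes about 2.5 N to start and 8.5 N at the stop.
- plunger_top (a point): centre of the top of the black mushroom plunger head (52 mm across), 99 mm over the bench when up, on a yellow base 100 x 100 x 45 mm; it is pressed straight down.
- spray: bystander: white bottle with red cap, 60 mm across, 130 mm high, origin at its underside. Leave alone.
- magnet: bystander: orange welding magnet block 70 x 50 x 22 mm, origin at its underside. Leave alone.
- brush: bystander: hand brush with wooden handle lying on the bench, about 200 mm long. Leave alone.
There are look-alikes about, which are no part of the job. Leave any blue look-alike of the up3 alone. There is more than one size of the part that bears plunger; the job needs the larger.

How it is judged:
By the outcome, as a careful person would: the job done as asked, in the order asked, and still so for the second after the job is handed in, with the robot touching nothing.
Of up1, up2, up3 only 2 to 3 are there at a start; the rules pass over those that are not, and their reading is None.
Of down1, down2 only 1 to 2 are there at a start; the rules pass over those that are not, and their reading is None.
At some moment in a run one of down1, down2 may be knocked a few centimetres aside while the robot is not near it.
It also fails if it takes over 210 s, if anything falls off the work surface, if the arm or the gripper's body presses on something with over 40 N, if the wrist force passes 120 N, or if a joint passes its speed limit or range.

## Working session

There is one attempt and no reset: what is moved stays moved. The work goes in short steps, Python scripts to look and compute and a tool call to move; the robot and the scene stay as the last step left them, time stands still between calls to the robot, and variables do not carry over. Pictures are saved under pics/ and viewed, and the job is handed in when it is done.

Besides the shell and the picture viewer there is one more tool, called as name(argument=value, ...), one argument or row to a line, values as JSON. step_arm: Moves the arm, as the interface text tells. Its arguments: {"type":"object","properties":{"rows":{"type":"array","items":{"type":"array","items":{"type":"number"}}},"claw":{"type":"number"},"grip_force":{"type":"number"}},"required":["rows"]}

```bash
ls; mkdir -p pics; cat > h.py <<'E'
from workcell import *
import numpy as np, cv2
from scipy.spatial.transform import Rotation as R
def snap(n,f):
    d=get_image(n); cv2.imwrite('pics/'+f,d['img']); np.savez('last_'+n,**{k:np.array(v) for k,v in d.items()}); return d
def load(n): return dict(np.load('last_'+n+'.npz'))
def ray(d,u,v):
    T=np.array(d['world_from_camera']); c=np.array([(u-d['cx'])/d['fx'],-(v-d['cy'])/d['fy'],-1.0])
    return T[:3,3],T[:3,:3]@c
def onz(d,u,v,z):
    o,r=ray(d,u,v); return o+r*(z-o[2])/r[2]
def proj(d,p):
    T=np.linalg.inv(np.array(d['world_from_camera'])); c=T[:3,:3]@np.array(p)+T[:3,3]
    return d['cx']+d['fx']*c[0]/-c[2], d['cy']+d['fy']*-c[1]/-c[2]
E
python3 - <<'E'
from h import *
for n in('scene','top'):
    d=snap(n,n+'1.png'); print({k:v for k,v in d.items() if k!='img'})
print(observe())
E
```

```text
pics
{'fx': 480.2351168623675, 'fy': 480.2351168623675, 'cx': 260.8520822006211, 'cy': 199.871430639318, 'world_from_camera': array([[-0.52538673, -0.62753259,  0.57460564,  1.46441174],
       [ 0.85082424, -0.39395928,  0.34769843,  0.5317764 ],
       [ 0.00817913,  0.67156455,  0.74090091,  1.27361977],
       [ 0.        ,  0.        ,  0.        ,  1.        ]])}
{'fx': 361.27675528697137, 'fy': 361.27675528697137, 'cx': 251.95562464311786, 'cy': 200.32329102091168, 'world_from_camera': array([[-0.00240991,  0.97557025, -0.21967448,  0.34539527],
       [-0.99998289, -0.00117997,  0.00572997, -0.02486255],
       [ 0.00533078,  0.21968453,  0.9755564 ,  1.1425862 ],
       [ 0.        ,  0.        ,  0.        ,  1.        ]])}
{'time_s': 0.1, 'q': array([ 1.4215183 ,  0.50826313, -0.23750886,  1.50103277,  0.12569352,
        1.14888622, -0.15476659]), 'dq': array([ 0.00155374, -0.00201281,  0.00038377, -0.00442678,  0.00017688,
       -0.00034159,  0.00091446]), 'joint_torque': array([-4.90365128e-03, -6.21831107e+01, -2.19438918e+00, -2.50204682e+01,
        1.25896203e-02,  7.88021658e-03, -3.71141573e-05]), 'position': array([ 0.15733131, -0.60443086,  0.24151002]), 'tool_rot': array([-0.08992504,  0.70193665, -0.70081503,  0.08975922]), 'force': array([-0.50308183,  0.37042783,  0.44991713]), 'moment': array([ 0.01290379, -0.01036223, -0.00823487]), 'gripper_width': 0.08544644163505778}
```

View pics/scene1.png

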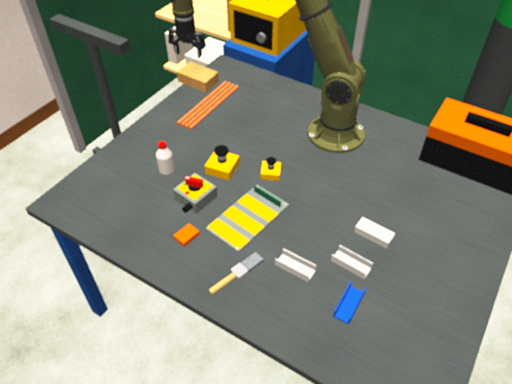

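View pics/top1.png

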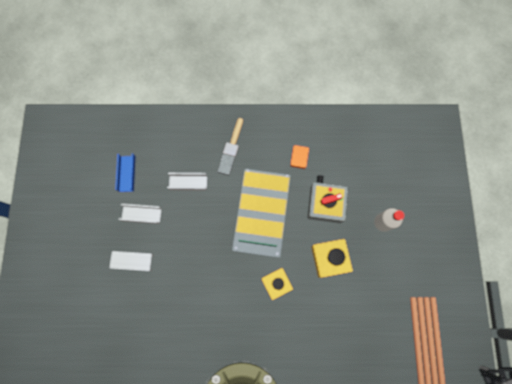

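```bash
python3 - <<'E'
from h import *
a=load('top')['img'];b=load('scene')['img']
cv2.imwrite('pics/z1.png',np.hstack([cv2.resize(a[150:280,100:220],None,fx=3.3,fy=3.3,interpolation=2),cv2.resize(a[150:280,225:355],None,fx=3.3,fy=3.3,interpolation=2)])[:600,:800])
cv2.imwrite('pics/z2.png',np.hstack([cv2.resize(b[140:260,150:300],None,fx=2.6,fy=2.6,interpolation=2),cv2.resize(b[210:330,265:415],None,fx=2.6,fy=2.6,interpolation=2)]))
E
```

```text
(no output)
```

View pics/z1.png

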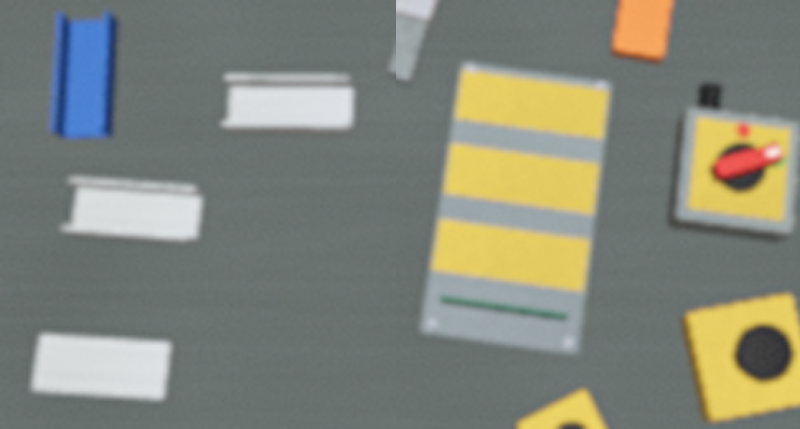

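View pics/z2.png

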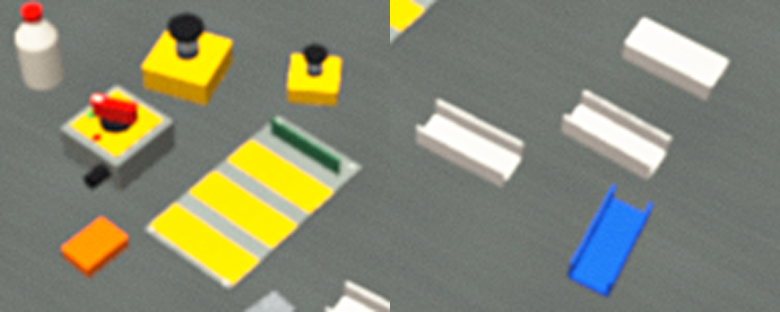

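```bash
cat >> h.py <<'E'
def lab(m,amin=20):
    n,l,s,c=cv2.connectedComponentsWithStats(m.astype(np.uint8))
    return [(l==i,s[i],c[i]) for i in range(1,n) if s[i][4]>=amin]
def rng(hsv,h0,h1,s0,v0,s1=255): return (hsv[...,0]>=h0)&(hsv[...,0]<=h1)&(hsv[...,1]>=s0)&(hsv[...,1]<=s1)&(hsv[...,2]>=v0)
def big(d,f=4):
    i=cv2.resize(d['img'],None,fx=f,fy=f,interpolation=cv2.INTER_CUBIC); return i,cv2.cvtColor(i,cv2.COLOR_BGR2HSV)
def s2p(x,f=4): return (np.array(x)+.5)/f-.5
E
python3 - <<'E'
from h import *
np.set_printoptions(precision=4,suppress=True)
for n in('top','scene'):
    d=load(n); i,h=big(d); print(n)
    for nm,m in dict(yellow=rng(h,20,35,130,100),white=rng(h,0,180,0,165,50),green=rng(h,45,85,90,20),red=rng(h,0,6,150,90)|rng(h,172,180,150,90),black=(h[...,2]<45)).items():
        for c,s,ce in lab(m,60):
            if s[4]>8000*2: continue
            cnt=cv2.findContours(c.astype(np.uint8),0,1)[0][0]; r=cv2.minAreaRect(cnt)
            u,v=s2p(ce)
            if n=='top' and not(90<u<420 and 120<v<310): continue
            if n=='scene' and not(150<u<420 and 120<v<330): continue
            print(nm,s[4],'px',np.round([u,v],1),'size',np.round(np.array(r[1])/4,1),round(r[2],1),'z.006',onz(d,u,v,.006)[:2],'z.03',onz(d,u,v,.03)[:2])
E
```

```text
top
yellow 8637 px [265.8 181.2] size [42.8 12.9] 7.8 z.006 [ 0.6654 -0.0768] z.03 [ 0.6586 -0.0757]
yellow 7251 px [327.6 201.9] size [27.5 26. ] 7.4 z.006 [ 0.5959 -0.2755] z.03 [ 0.5906 -0.2702]
yellow 9104 px [262.6 203.6] size [43.6 13.4] 7.9 z.006 [ 0.5903 -0.0659] z.03 [ 0.5851 -0.065 ]
yellow 9538 px [259.5 226.8] size [44.3 13.8] 8.1 z.006 [ 0.5151 -0.0552] z.03 [ 0.5116 -0.0546]
yellow 14652 px [330.4 258.4] size [33.8 34.6] 78.2 z.006 [ 0.4157 -0.2754] z.03 [ 0.4142 -0.2701]
yellow 7421 px [276.5 283.5] size [24.1 23.5] 63.4 z.006 [ 0.3397 -0.1061] z.03 [ 0.3398 -0.1043]
white 2302 px [230.3 148.9] size [12.7 12.5] 15.9 z.006 [0.777  0.0402] z.03 [0.7679 0.0389]
white 2299 px [225.4 164. ] size [10.  16.7] 16.1 z.006 [0.7242 0.0558] z.03 [0.7162 0.0541]
white 961 px [267.1 172.9] size [45.4  2.7] 7.6 z.006 [ 0.6937 -0.0815] z.03 [ 0.6863 -0.0803]
white 1087 px [186.3 173.1] size [36.   2.2] 0.5 z.006 [0.6931 0.1835] z.03 [0.6857 0.1791]
white 7633 px [187.6 181.9] size [12.8 39.5] 90.0 z.006 [0.6632 0.1781] z.03 [0.6565 0.1738]
white 3257 px [328.4 202.6] size [33.7 32.7] 
[... 3155 characters left out ...]
 0.4369 -0.5532] z.03 [ 0.4564 -0.5326]
red 1931 px [193.8 182.3] size [18.1  9.1] 12.5 z.006 [ 0.5381 -0.3178] z.03 [ 0.5556 -0.3017]
black 96 px [324.2 124.6] size [6.6 1.1] 36.9 z.006 [-0.0183 -0.0619] z.03 [ 0.0098 -0.0507]
black 181 px [348.8 127.8] size [ 1.8 10.1] 65.9 z.006 [-0.0538  0.0336] z.03 [-0.025  0.043]
black 1478 px [221.1 150.5] size [ 9.8 12. ] 90.0 z.006 [ 0.3416 -0.3328] z.03 [ 0.3629 -0.3164]
black 601 px [270.8 160.6] size [6.7 6.9] 63.4 z.006 [ 0.2874 -0.1377] z.03 [ 0.3097 -0.1251]
black 270 px [193.2 188.2] size [9.2 2.6] 11.6 z.006 [ 0.5634 -0.3018] z.03 [ 0.5804 -0.286 ]
black 664 px [186.9 207.4] size [5.2 9.2] 52.6 z.006 [ 0.6494 -0.2639] z.03 [ 0.6649 -0.2488]
```

```bash
python3 - <<'E'
from h import *
np.set_printoptions(precision=4,suppress=True)
for n,boxes in(('top',[(310,182,348,222,.055,'iso'),(310,236,356,282,.045,'plun'),(260,265,296,302,.03,'small')]),('scene',[(172,172,218,212,.055,'iso'),(203,145,242,182,.045,'plun')])):
    d=load(n); i,h=big(d)
    for x0,y0,x1,y1,z,nm in boxes:
        m=np.zeros(h.shape[:2],bool); m[y0*4:y1*4,x0*4:x1*4]=True
        mm=m&rng(h,18,35,120,150 if nm!='iso' else 120)
        pts=np.argwhere(mm)[:,::-1].astype(np.float32); hull=cv2.convexHull(pts)
        W=np.array([onz(d,*s2p(p[0]),z)[:2] for p in hull]).astype(np.float32)
        r=cv2.minAreaRect(W*1000); print(n,nm,'rect mm',r)
    x0,y0,x1,y1=boxes[0][:4]; m=np.zeros(h.shape[:2],bool); m[y0*4:y1*4,x0*4:x1*4]=True
    red=m&(rng(h,0,8,140,90)|rng(h,172,180,140,90))
    for c,s,ce in lab(red,20):
        u,v=s2p(ce);print('red',s[4],u,v,onz(d,u,v,.096)[:2],onz(d,u,v,.055)[:2])
    gr=m&rng(h,40,85,100,60)
    for c,s,ce in lab(gr,10): u,v=s2p(ce);print('grn',s[4],u,v,onz(d,u,v,.055)[:2])
    x0,y0,x1,y1=boxes[1][:4]; m=np.zeros(h.shape[:2],bool); m[(y0-10)*4:y1*4,x0*4:x1*4]=True
    bl=m&(h[...,2]<70)
    for c,s,ce in lab(bl,100):
        u,v=s2p(ce);print('plunger black',s,u,v,onz(d,u,v,.097)[:2])
a=load('top')['img'];b=load('scene')['img']
cv2.imwrite('pics/z3.png',np.hstack([cv2.resize(a[180:230,300:355],None,fx=7,fy=7,interpolation=2),cv2.resize(b[170:220,165:220],None,fx=7,fy=7,interpolation=2)]))
E
```

```text
top iso rect mm ((589.0076293945312, -268.24627685546875), (84.09019470214844, 84.0677719116211), 82.16081237792969)
top plun rect mm ((415.28997802734375, -271.5224304199219), (100.09791564941406, 102.10013580322266), 10.569214820861816)
top small rect mm ((339.99761962890625, -104.9328384399414), (72.22035217285156, 72.21746063232422), 25.974687576293945)
red 81 329.8287037037037 188.97685185185185 [ 0.6156 -0.2643] [ 0.6262 -0.2736]
red 1745 328.9964899713467 199.08116045845273 [ 0.5846 -0.2602] [ 0.5939 -0.2695]
plunger black [1315  998   61   59 2712] 336.05023967551625 256.4581489675516 [ 0.4154 -0.272 ]
scene iso rect mm ((559.601318359375, -266.40753173828125), (91.683349609375, 152.21678161621094), 82.2140884399414)
scene plun rect mm ((451.7120361328125, -259.9429626464844), (169.89871215820312, 119.7016830444336), 21.68451690673828)
red 2044 193.8463796477495 182.179427592955 [ 0.6035 -0.2578] [ 0.5735 -0.2853]
red 24 186.75 192.40625 [ 0.6544 -0.2489] [ 0.6262 -0.2761]
grn 62 184.26209677419354 183.63306451612902 [ 0.5972 -0.3095]
plunger black [ 859  582   55   44 1800] 221.0690277777778 150.27277777777778 [ 0.4214 -0.2714]
plunger black [877 639  25   9 111] 221.90878378378378 160.68355855855856 [ 0.4652 -0.2372]
```

View pics/z3.png

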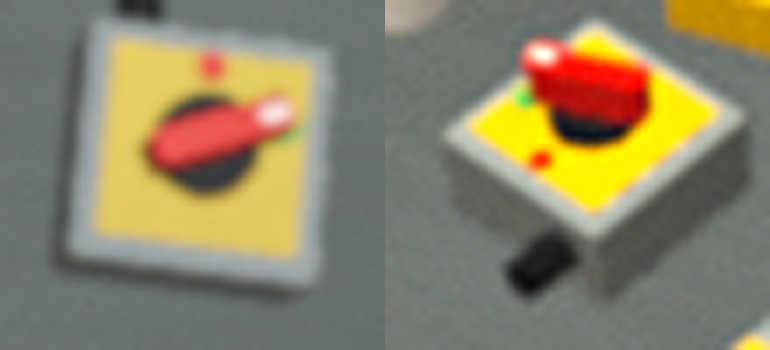

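```bash
cat >> h.py <<'E'
def go(p,jaw=None):
    """print tool-frame shift to world TCP p, jaw-axis yaw deg (mod 180), sign: +turn about tool y"""
    o=observe(); M=R.from_quat(o['tool_rot']).as_matrix()
    cur=np.degrees(np.arctan2(M[1,2],M[0,2])); d=M.T@(np.array(p)-o['position'])
    print('pos',o['position'].round(4),'toolx',M[:,0].round(3),'tooly',M[:,1].round(3),'jawyaw',round(cur,2),'shift x,y,z mm',(d*1000).round(1),'q7',o['q'][6].round(2),'t',o['time_s'])
    if jaw is not None:
        t=(jaw-cur+90)%180-90; print('world ccw',round(t,2),'=> turn about tool y',round(-t*-np.sign(M[2,1])*1,2) )
E
python3 -c "
from h import *
go([.589,-.268,.25],13)"
```

```text
pos [ 0.1573 -0.6044  0.2415] toolx [-0.968 -0.252  0.   ] tooly [-0.     0.002 -1.   ] jawyaw -75.4 shift x,y,z mm [-502.5   -8.2 -216.8] q7 -0.15 t 0.1
world ccw 88.4 => turn about tool y -88.4
```

step_arm(
  rows=[
    [-0.042, 0, -0.018, 0],
    [-0.042, 0, -0.018, 0],
    [-0.042, 0, -0.018, 0],
    [-0.042, 0, -0.018, 0],
    [-0.042, 0, -0.018, 0],
    [-0.042, 0, -0.018, 0],
    [-0.042, 0, -0.018, 0],
    [-0.042, 0, -0.018, 0],
    [-0.042, 0, -0.018, 0],
    [-0.042, 0, -0.018, 0],
  ],
)

```text
time_s: 1.1
position: [0.5196, -0.3235, 0.242]
tool_rot: [-0.09, 0.701, -0.701, 0.09]
force: [0.3, -0.6, 0.7]
gripper_width: 0.0854
```

step_arm(
  rows=[
    [-0.041, 0, -0.018, 0],
    [-0.041, 0, -0.018, 0],
    [0, 0, 0, -8.5],
    [0, 0, 0, -8.5],
    [0, 0, 0, -8.5],
    [0, 0, 0, -8.5],
    [0, 0, 0, -8.5],
    [0, 0, 0, -8.5],
    [0, 0, 0, -8.5],
    [0, 0, 0, -8.5],
  ],
)

```text
time_s: 2.1
position: [0.5885, -0.2693, 0.2418]
tool_rot: [-0.468, 0.53, -0.53, 0.468]
force: [0.1, 0.4, -0.5]
gripper_width: 0.0855
```

step_arm(
  rows=[
    [0, 0, 0, -8.5],
    [0, 0, 0, -8.5],
    [0, 0, 0, -3.4],
    [0, 0, 0, 0],
  ],
  claw=60,
)

```text
time_s: 2.5
position: [0.5885, -0.2695, 0.2417]
tool_rot: [0.553, -0.44, 0.44, -0.553]
force: [0.7, 0.1, -0.0]
gripper_width: 0.0507
```

```bash
python3 -c "
from h import *
go([.589,-.268,.081],13)
snap('top','t2.png')"
```

```text
pos [ 0.5885 -0.2695  0.2417] toolx [ 0.225 -0.974 -0.001] tooly [-0.001  0.001 -1.   ] jawyaw 13.02 shift x,y,z mm [ -1.2 160.7   0.9] q7 0.27 t 2.5
world ccw -0.02 => turn about tool y 0.02
```

View pics/t2.png

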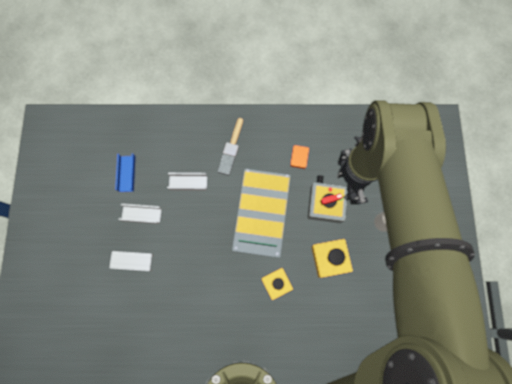

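```bash
python3 -c "
from h import *
d=snap('scene','s2.png');t=load('top')
for z in(.23,.3,.35): print(proj(t,[.5885,-.2695,z]),proj(d,[.5885,-.2695,z]))
for n,e in(('top',t),('scene',d)):
  pass
a=t['img'];b=d['img']
cv2.imwrite('pics/z4.png',np.hstack([cv2.resize(a[130:230,300:400],None,fx=4,fy=4,interpolation=2),cv2.resize(b[90:220,140:240],(308,400),interpolation=2)]))
"
```

```text
(np.float64(343.38773774490005), np.float64(186.18952951325602)) (np.float64(189.79879493658336), np.float64(149.08011125442255))
(np.float64(350.66265077236324), np.float64(178.75237931691544)) (np.float64(187.53033634003305), np.float64(132.310038932017))
(np.float64(356.5936892585846), np.float64(172.6890732848314)) (np.float64(185.81175574930927), np.float64(119.60505906500575))
```

View pics/z4.png

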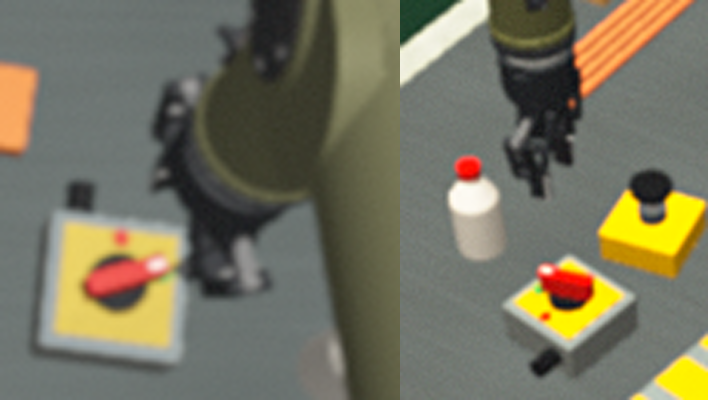

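step_arm(
  rows=[
    [-0.001, 0.03, 0, 0],
    [0, 0.03, 0, 0],
    [0, 0.03, 0, 0],
    [0, 0.03, 0, 0],
    [0, 0.02, 0, 0],
    [0, 0.01, 0, 0],
    [0, 0.009, 0, 0],
    [0, 0, 0, 0],
  ],
)

```text
time_s: 3.4
position: [0.5884, -0.2682, 0.0827]
tool_rot: [0.553, -0.441, 0.44, -0.553]
force: [0.0, -0.2, -0.5]
gripper_width: 0.0512
```

step_arm(
  rows=[
    [0, 0, 0, 0],
    [0, 0, 0, 0],
    [0, 0, 0, 0],
    [0, 0, 0, 0],
    [0, 0, 0, 0],
    [0, 0, 0, 0],
  ],
  claw=0,
  grip_force=40,
)

```text
time_s: 4.0
position: [0.5902, -0.2682, 0.0846]
tool_rot: [-0.553, 0.439, -0.441, 0.554]
force: [4.9, 0.1, 6.1]
gripper_width: 0.015
```

step_arm(
  rows=[
    [0, 0, 0.002, 0],
    [0, 0, 0, -7],
    [0, 0, 0, -7],
    [0, 0, 0, -7],
    [0, 0, 0, -7],
    [0, 0, 0, -7],
    [0, 0, 0, -7],
    [0, 0, 0, -7],
    [0, 0, 0, -7],
    [0, 0, 0, -7],
  ],
)

```text
time_s: 5.0
position: [0.5898, -0.2688, 0.0846]
tool_rot: [0.703, -0.085, 0.085, -0.701]
force: [-5.1, -1.5, 11.1]
gripper_width: 0.0152
```

step_arm(
  rows=[
    [0, 0, 0, -4],
    [0, 0, 0, -3],
    [0, 0, 0, 0],
    [0, 0, 0, 0],
  ],
)

```text
time_s: 5.4
position: [0.5899, -0.2688, 0.0846]
tool_rot: [0.706, -0.045, 0.044, -0.705]
force: [-4.1, -0.0, 11.2]
gripper_width: 0.0153
```

```bash
python3 -c "
from h import *
o=observe();print(o['force'],o['moment'])
go([.589,-.268,.25],82)"
```

```text
[-4.07699654e+00 -6.71232576e-03  1.12330968e+01] [ 0.01021541  0.68172076 -0.89679007]
pos [ 0.5899 -0.2688  0.0846] toolx [ 0.992 -0.125 -0.001] tooly [-0.001 -0.001 -1.   ] jawyaw 82.83 shift x,y,z mm [  -1.1 -165.4    0.5] q7 1.18 t 5.4
world ccw -0.83 => turn about tool y 0.83
```

step_arm(
  rows=[
    [0, 0, 0, 1],
    [0, 0, 0, 0],
    [0, 0, 0, 0],
    [0, 0, 0, 0],
    [0, -0.02, 0, 0],
    [0, -0.04, 0, 0],
    [0, -0.04, 0, 0],
    [0, -0.04, 0, 0],
    [0, -0.03, 0, 0],
  ],
  claw=60,
)

```text
time_s: 6.3
position: [0.5909, -0.2675, 0.2558]
tool_rot: [0.705, -0.049, 0.05, -0.705]
force: [0.7, -0.6, -0.1]
gripper_width: 0.0512
```

step_arm(
  rows=[
    [0, 0, -0.04, 8],
    [0, 0, -0.04, 8],
    [0, 0, -0.04, 8],
    [0, 0, -0.04, 8],
    [0, 0, -0.03, 8],
    [0, 0, -0.03, 8],
    [0, 0, 0, 8],
    [0, 0, 0, 8],
    [0, 0, 0, 8],
    [0, 0, 0, 8],
  ],
  claw=100,
)

```text
time_s: 7.3
position: [0.4948, -0.4593, 0.253]
tool_rot: [-0.507, 0.493, -0.492, 0.507]
force: [-0.7, -0.9, -0.3]
gripper_width: 0.0857
```

```bash
python3 - <<'E'
from h import *
go([.589,-.268,.25],82)
d=snap('top','t3.png');b=snap('scene','s3.png')
cv2.imwrite('pics/z5.png',np.hstack([cv2.resize(d['img'][130:260,240:400],None,fx=2.4,fy=2.4),cv2.resize(b['img'][130:260,140:300],None,fx=2.4,fy=2.4)]))
# channels, from images 1 top
np.set_printoptions(precision=4,suppress=True)
E
```

```text
pos [ 0.4948 -0.4593  0.253 ] toolx [ 0.029 -1.    -0.001] tooly [-0.     0.001 -1.   ] jawyaw 1.69 shift x,y,z mm [-188.4    3.    99.8] q7 0.41 t 7.3
world ccw 80.31 => turn about tool y -80.31
```

View pics/z5.png

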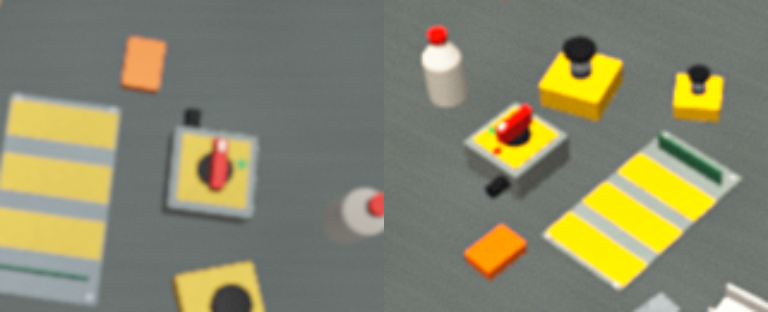

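```bash
cat > ch.py <<'E'
from h import *
np.set_printoptions(precision=4,suppress=True)
def chan(n,win,kind,d=None):
    """outline corners from mask hull -> 4-gon corners world"""
    d=d or load(n); i,h=big(d); x0,y0,x1,y1=win
    m=np.zeros(h.shape[:2],np.uint8); s=rng(h,0,180,0,140,60)[y0*4:y1*4,x0*4:x1*4]
    m[y0*4:y1*4,x0*4:x1*4]=s
    m=cv2.morphologyEx(m,cv2.MORPH_OPEN,np.ones((3,3)))
    pts=np.argwhere(m)[:,::-1].astype(np.float32); hull=cv2.convexHull(pts)
    r=cv2.minAreaRect(hull); 
    return d,r,s2p(cv2.boxPoints(r))
if __name__=='__main__':
  for nm,wt,ws in(('upA',(160,165,215,195),(268,240,322,288)),('upB',(112,198,168,228),(325,238,380,284)),('down',(102,244,160,278),(348,210,402,252))):
    for n,w in(('top',wt),('scene',ws)):
        d,r,b=chan(n,w,0)
        print(nm,n,'c',s2p(r[0]),'size',np.array(r[1])/4,r[2])
        for z in(0,.03):
            W=np.array([onz(d,*p,z)[:2] for p in b]); e=np.roll(W,-1,0)-W
            print('  z',z,'cen',W.mean(0),'sides',np.linalg.norm(e,axis=1)*1000,'ang',np.degrees(np.arctan2(e[:,1],e[:,0]))%180)
E
python3 ch.py
```

```text
upA top c [186.8032 180.1401] size [40.7287 17.3074] 0.5562521815299988
  z 0 cen [0.671 0.182] sides [ 58.9746 134.2392  58.9401 132.7825] ang [ 2.3011 89.3758  0.8857 89.3664]
  z 0.03 cen [0.6624 0.1765] sides [ 57.4261 130.7146  57.3926 129.2962] ang [ 2.3011 89.3758  0.8857 89.3664]
upA scene c [295.0085 264.0134] size [42.7501 20.2285] 27.269472122192383
  z 0 cen [0.6534 0.1707] sides [ 78.3495 141.9225  75.3559 137.364 ] ang [ 7.8836 88.833   4.7323 89.8413]
  z 0.03 cen [0.6725 0.1792] sides [ 76.504  138.5795  73.5809 134.1284] ang [ 7.8836 88.833   4.7323 89.8413]
upB top c [139.7207 212.7006] size [42.7134 17.9348] 4.316027641296387
  z 0 cen [0.5625 0.329 ] sides [ 58.525  138.438   58.3406 136.9094] ang [  0.2666  85.5286 178.7766  85.5613]
  z 0.03 cen [0.5568 0.3197] sides [ 56.9883 134.8032  56.8088 133.3147] ang [  0.2666  85.5286 178.7766  85.5613]
upB scene c [357.2296 250.3557] size [42.5438 43.9056] 29.357755661010742
  z 0 cen [0.4956 0.3174] sides [184.0034 143.5899 176.5784 133.6314] ang [  2.6155  83.2241 179.7041  85.8348]
  z 0.03 cen [0.5184 0.3224] sides [179.6692 140.2077 172.4191 130.4837] ang [  2.6155  83.2241 179.7041  85.8348]
down top c [130.2547 260.5566] size [42.4286 18.9458] 3.930175304412842
  z 0 cen [0.4107 0.3485] sides [ 58.3374 133.5156  58.1637 132.0035] ang [  0.8564  85.9944 179.3776  86.0227]
  z 0.03 cen [0.409  0.3387] sides [ 56.8057 130.01    56.6365 128.5376] ang [  0.8564  85.9944 179.3776  86.0227]
down scene c [369.2135 240.4747] size [40.55   38.9139] 26.774925231933594
  z 0 cen [0.4374 0.3347] sides [169.7383 137.4948 163.6899 128.7904] ang [ 4.1506 85.8721  1.3539 88.1097]
  z 0.03 cen [0.4616 0.3394] sides [165.7401 134.2561 159.8342 125.7568] ang [ 4.1506 85.8721  1.3539 88.1097]
```

```bash
python3 -c "
from h import *
go([.667,.178,.2],-.6)"
```

```text
pos [ 0.4949 -0.4591  0.2532] toolx [ 0.033 -0.999 -0.   ] tooly [-0.001 -0.    -1.   ] jawyaw 1.91 shift x,y,z mm [-631.    53.1  193.2] q7 0.41 t 7.4
world ccw -2.51 => turn about tool y 2.51
```

step_arm(
  rows=[
    [-0.045, 0, 0.0138, 0],
    [-0.045, 0, 0.0138, 0],
    [-0.045, 0, 0.0138, 0],
    [-0.045, 0, 0.0138, 0],
    [-0.045, 0, 0.0138, 0],
    [-0.045, 0, 0.0138, 0],
    [-0.045, 0, 0.0138, 0],
    [-0.045, 0, 0.0138, 0],
    [-0.045, 0, 0.0138, 0],
    [-0.045, 0, 0.0138, 0],
  ],
)

```text
time_s: 8.4
position: [0.6173, -0.0031, 0.2532]
tool_rot: [0.51, -0.49, 0.49, -0.51]
force: [0.8, -1.0, -0.6]
gripper_width: 0.0852
```

step_arm(
  rows=[
    [-0.045, 0, 0.0138, 0],
    [-0.045, 0, 0.0138, 0],
    [-0.045, 0, 0.0138, 0],
    [-0.046, 0, 0.0138, 0],
    [0, 0.04, 0, 2.5],
    [0, 0.04, 0, 0],
    [0, 0, 0, 0],
  ],
)

```text
time_s: 9.1
position: [0.6632, 0.1767, 0.1673]
tool_rot: [0.502, -0.502, 0.499, -0.496]
force: [-0.0, -0.8, 0.3]
gripper_width: 0.0858
```

```bash
python3 -c "
from h import *
go([.667,.178,.02],-.6)"
```

```text
pos [0.6632 0.1767 0.1673] toolx [-0.003 -1.     0.004] tooly [-0.01  -0.004 -1.   ] jawyaw -0.2 shift x,y,z mm [ -1.9 147.3   5.2] q7 -0.67 t 9.1
world ccw -0.4 => turn about tool y 0.4
```

step_arm(
  rows=[
    [-0.002, 0.03, 0.004, 0],
    [0, 0.03, 0, 0],
    [0, 0.03, 0, 0],
    [0, 0.025, 0, 0],
    [0, 0.015, 0, 0],
    [0, 0.01, 0, 0],
    [0, 0, 0, 0],
    [0, 0, 0, 0],
  ],
)

```text
time_s: 9.9
position: [0.6708, 0.1802, 0.0346]
tool_rot: [0.497, -0.502, 0.502, -0.498]
force: [0.3, -1.2, 0.8]
gripper_width: 0.0851
```

```bash
python3 -c "
from h import *
go([.667,.178,.02],-.6);snap('scene','s4.png')"
```

```text
pos [0.6708 0.1802 0.0346] toolx [-0.009 -1.    -0.001] tooly [ 0.002  0.001 -1.   ] jawyaw -0.49 shift x,y,z mm [ 2.3 14.6 -3.8] q7 -0.76 t 9.9
world ccw -0.11 => turn about tool y 0.11
```

View pics/s4.png

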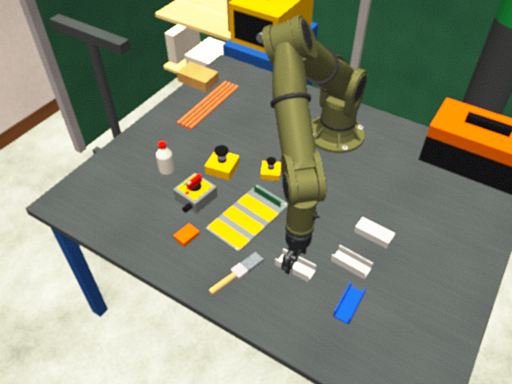

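step_arm(
  rows=[
    [0.002, 0.008, -0.0035, 0],
    [0, 0.006, 0, 0],
    [0, 0, 0, 0],
    [0, 0, 0, 0],
  ],
)

```text
time_s: 10.35
position: [0.6664, 0.1778, 0.0191]
tool_rot: [-0.498, 0.502, -0.502, 0.498]
force: [-0.4, -0.1, -0.3]
gripper_width: 0.0857
```

step_arm(
  rows=[
    [0, 0, 0, 0],
    [0, 0, 0, 0],
    [0, 0, 0, 0],
    [0, 0, 0, 0],
    [0, 0, 0, 0],
    [0, 0, 0, 0],
  ],
  claw=20,
  grip_force=30,
)

```text
time_s: 10.95
position: [0.6667, 0.1781, 0.0196]
tool_rot: [0.498, -0.502, 0.502, -0.498]
force: [-0.0, -0.4, 2.7]
gripper_width: 0.0493
```

```bash
python3 -c "
from h import *
go([.667,.178,.02],-.6)"
```

```text
pos [0.6667 0.1781 0.0196] toolx [-0.009 -1.    -0.   ] tooly [ 0.  0. -1.] jawyaw -0.5 shift x,y,z mm [ 0.1 -0.4  0.3] q7 -0.77 t 10.95
world ccw -0.1 => turn about tool y 0.1
```

step_arm(
  rows=[
    [0, -0.01, 0, 0],
    [0, -0.03, 0, 0],
    [0, -0.03, 0, 0],
    [0, -0.01, 0, 0],
    [0, 0, 0, 0],
  ],
)

```text
time_s: 11.45
position: [0.6673, 0.1782, 0.1011]
tool_rot: [0.497, -0.502, 0.503, -0.499]
force: [0.3, -0.1, -1.9]
gripper_width: 0.0494
```

```bash
python3 -c "
from h import *
go([.6662,-.0767,.1],-8.3)"
```

```text
pos [0.6673 0.1782 0.1011] toolx [-0.009 -1.    -0.001] tooly [ 0.003  0.001 -1.   ] jawyaw -0.51 shift x,y,z mm [254.9   0.9   1.2] q7 -0.72 t 11.45
world ccw -7.79 => turn about tool y 7.79
```

step_arm(
  rows=[
    [0.03, 0, 0, 0],
    [0.035, 0, 0, 0],
    [0.035, 0, 0, 0],
    [0.035, 0, 0, 0],
    [0.035, 0, 0, 0],
    [0.035, 0, 0, 0],
    [0.03, 0, 0, 0],
    [0.02, 0, 0, 0],
    [0, 0, 0, 7.8],
    [0, 0, 0, 0],
  ],
)

```text
time_s: 12.45
position: [0.6632, -0.0782, 0.0975]
tool_rot: [-0.462, 0.536, -0.535, 0.461]
force: [1.0, 0.2, -1.9]
gripper_width: 0.0495
```

step_arm(
  rows=[
    [0, 0.02, 0, 0],
    [0, 0.02, 0, 0],
    [0, 0.015, 0, 0],
    [0, 0, 0, 0],
    [0, 0, 0, 0],
  ],
)

```text
time_s: 12.95
position: [0.6642, -0.0765, 0.044]
tool_rot: [-0.463, 0.535, -0.534, 0.463]
force: [1.2, 0.0, -0.4]
gripper_width: 0.0494
```

```bash
python3 -c "
from h import *
go([.6662,-.0767,.027],-8.3);snap('top','t5.png');b=snap('scene','s5.png')
cv2.imwrite('pics/z6.png',cv2.resize(b['img'][150:280,180:320],None,fx=4,fy=4,interpolation=2))
"
```

```text
pos [ 0.6642 -0.0765  0.044 ] toolx [-0.143 -0.99  -0.   ] tooly [-0.001  0.    -1.   ] jawyaw -8.2 shift x,y,z mm [-0. 17.  2.] q7 -0.52 t 12.95
world ccw -0.1 => turn about tool y 0.1
```

View pics/z6.png

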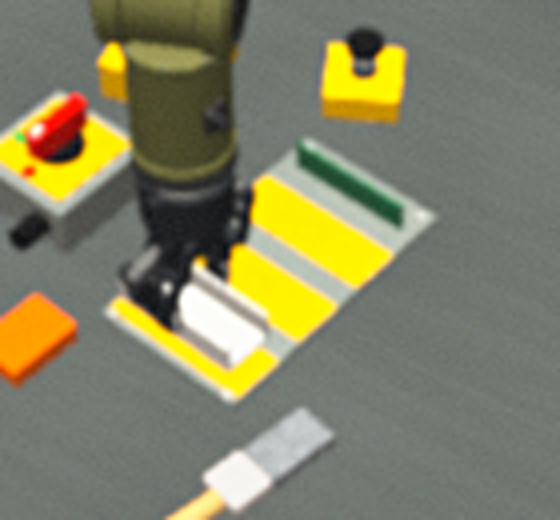

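step_arm(
  rows=[
    [0, 0.006, 0.002, 0],
    [0, 0.006, 0, 0],
    [0, 0.004, 0, 0],
    [0, 0.002, 0, 0],
    [0, 0, 0, 0],
    [0, 0, 0, 0],
  ],
)

```text
time_s: 13.65
position: [0.6663, -0.0773, 0.0263]
tool_rot: [-0.462, 0.535, -0.535, 0.463]
force: [0.3, 0.3, -1.0]
gripper_width: 0.0494
```

```bash
python3 -c "
from h import *
go([.6662,-.0767,.0256],-8.3);print(observe()['force'])"
```

```text
pos [ 0.6663 -0.0773  0.0263] toolx [-0.144 -0.99  -0.   ] tooly [ 0.  0. -1.] jawyaw -8.3 shift x,y,z mm [-0.6  0.7 -0.2] q7 -0.53 t 13.65
world ccw -0.0 => turn about tool y 0.0
[ 0.31963074  0.28027686 -0.9702495 ]
```

step_arm(
  rows=[
    [0, 0.0012, 0, 0],
    [0, 0, 0, 0],
    [0, 0, 0, 0],
  ],
)

```text
time_s: 13.95
position: [0.6665, -0.0773, 0.0256]
tool_rot: [0.462, -0.535, 0.535, -0.463]
force: [-0.5, -0.6, 4.0]
gripper_width: 0.0496
```

step_arm(
  rows=[
    [0, 0, 0, 0],
    [0, 0, 0, 0],
    [0, 0, 0, 0],
    [0, 0, 0, 0],
    [0, -0.02, 0, 0],
    [0, -0.04, 0, 0],
    [0, -0.04, 0, 0],
    [0, -0.04, 0, 0],
    [0, 0, 0, 0],
  ],
  claw=78,
)

```text
time_s: 14.85
position: [0.6693, -0.0766, 0.1714]
tool_rot: [0.46, -0.533, 0.537, -0.465]
force: [-0.1, 0.4, 0.2]
gripper_width: 0.0665
```

```bash
python3 -c "
from h import *
go([.559,.3235,.16],-4.5)"
```

```text
pos [ 0.6693 -0.0766  0.1714] toolx [-0.145 -0.989 -0.001] tooly [ 0.01 -0.   -1.  ] jawyaw -8.31 shift x,y,z mm [-379.9   10.3 -167. ] q7 -0.44 t 14.85
world ccw 3.81 => turn about tool y -3.81
```

Placed on contact (4 N). On to the second open-up channel.

step_arm(
  rows=[
    [-0.038, 0, -0.0165, 0],
    [-0.038, 0, -0.0165, 0],
    [-0.038, 0, -0.0165, 0],
    [-0.038, 0, -0.0165, 0],
    [-0.038, 0, -0.0165, 0],
    [-0.038, 0, -0.0165, 0],
    [-0.038, 0, -0.0165, 0],
    [-0.038, 0, -0.0165, 0],
    [-0.038, 0, -0.0165, 0],
    [-0.038, 0, -0.0165, 0],
  ],
  claw=100,
)

```text
time_s: 15.85
position: [0.5572, 0.3239, 0.1647]
tool_rot: [0.463, -0.535, 0.535, -0.462]
force: [0.4, -0.4, -0.1]
gripper_width: 0.0853
```

step_arm(
  rows=[
    [0, 0, 0, -3.8],
    [0, 0, 0, 0],
    [0, 0, 0, 0],
  ],
)

```text
time_s: 16.15
position: [0.5583, 0.3213, 0.1645]
tool_rot: [0.48, -0.52, 0.52, -0.479]
force: [-0.5, 0.5, 0.1]
gripper_width: 0.0855
```

```bash
python3 -c "
from h import *
go([.5595,.3235,.02],-4.5);d=snap('top','t6.png')
i=d['img'];cv2.imwrite('pics/z7.png',np.hstack([cv2.resize(i[150:280,100:220],None,fx=3.3,fy=3.3),cv2.resize(i[150:280,225:345],None,fx=3.3,fy=3.3)]))"
```

```text
pos [0.5583 0.3213 0.1645] toolx [-0.081 -0.997  0.001] tooly [-0.    -0.001 -1.   ] jawyaw -4.66 shift x,y,z mm [ -2.5 144.5   1.1] q7 -1.03 t 16.15
world ccw 0.16 => turn about tool y -0.16
```

View pics/z7.png

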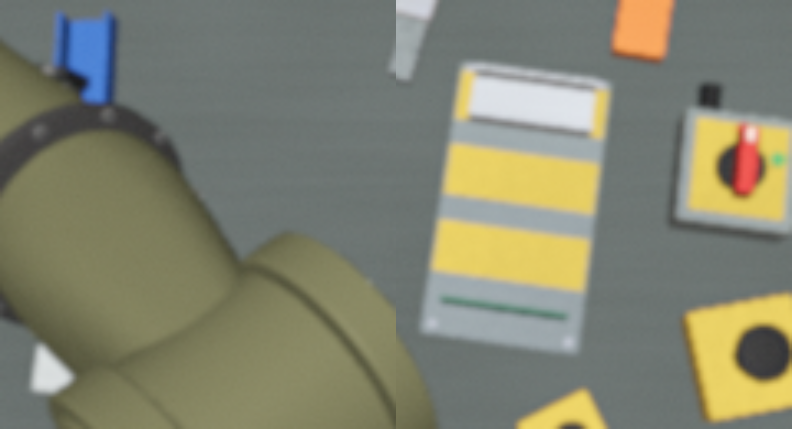

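step_arm(
  rows=[
    [-0.002, 0.03, 0.001, 0],
    [0, 0.03, 0, 0],
    [0, 0.03, 0, 0],
    [0, 0.025, 0, 0],
    [0, 0.015, 0, 0],
    [0, 0.01, 0, 0],
    [0, 0.004, 0, 0],
    [0, 0, 0, 0],
    [0, 0, 0, 0],
    [0, 0, 0, 0],
  ],
)

```text
time_s: 17.2
position: [0.5595, 0.3248, 0.0222]
tool_rot: [0.479, -0.519, 0.519, -0.481]
force: [0.1, 0.0, 0.3]
gripper_width: 0.0855
```

```bash
python3 -c "
from h import *
go([.5595,.3235,.02],-4.5)"
```

```text
pos [0.5595 0.3248 0.0222] toolx [-0.079 -0.997 -0.001] tooly [ 0.001  0.001 -1.   ] jawyaw -4.51 shift x,y,z mm [1.3 2.2 0.1] q7 -1.13 t 17.2
world ccw 0.01 => turn about tool y -0.01
```

step_arm(
  rows=[
    [0.001, 0.002, 0, 0],
    [0, 0, 0, 0],
  ],
)

```text
time_s: 17.4
position: [0.559, 0.3232, 0.0192]
tool_rot: [0.48, -0.519, 0.519, -0.48]
force: [-0.5, -0.2, 0.5]
gripper_width: 0.0853
```

step_arm(
  rows=[
    [0, 0, 0, 0],
    [0, 0, 0, 0],
    [0, 0, 0, 0],
    [0, 0, 0, 0],
    [0, 0, 0, 0],
    [0, 0, 0, 0],
  ],
  claw=20,
)

```text
time_s: 18.0
position: [0.559, 0.3235, 0.0193]
tool_rot: [-0.48, 0.519, -0.519, 0.48]
force: [-0.3, -0.6, 2.9]
gripper_width: 0.0494
```

step_arm(
  rows=[
    [0, -0.01, 0, 0],
    [0, -0.03, 0, 0],
    [0, -0.03, 0, 0],
    [0, -0.02, 0, 0],
    [0, 0, 0, 0],
  ],
)

```text
time_s: 18.5
position: [0.5601, 0.3246, 0.1126]
tool_rot: [0.478, -0.519, 0.52, -0.482]
force: [0.2, -0.2, -1.7]
gripper_width: 0.0493
```

```bash
python3 -c "
from h import *
go([.5910,-.0658,.1],-8.3)"
```

```text
pos [0.5601 0.3246 0.1126] toolx [-0.079 -0.997 -0.003] tooly [ 0.004  0.003 -1.   ] jawyaw -4.51 shift x,y,z mm [386.8  11.6  61.4] q7 -1.07 t 18.5
world ccw -3.79 => turn about tool y 3.79
```

step_arm(
  rows=[
    [0.043, 0, 0.0068, 0],
    [0.043, 0, 0.0068, 0],
    [0.043, 0, 0.0068, 0],
    [0.043, 0, 0.0068, 0],
    [0.043, 0, 0.0068, 0],
    [0.043, 0, 0.0068, 0],
    [0.043, 0, 0.0068, 0],
    [0.043, 0, 0.0068, 0],
    [0.043, 0, 0.0068, 0],
    [0, 0, 0, 3.8],
  ],
)

```text
time_s: 19.5
position: [0.5885, -0.0769, 0.1071]
tool_rot: [0.461, -0.537, 0.538, -0.457]
force: [0.3, -0.1, -1.7]
gripper_width: 0.0496
```

step_arm(
  rows=[
    [0, 0.02, 0, 0],
    [0, 0.02, 0, 0],
    [0, 0.01, 0, 0],
    [0, 0, 0, 0],
    [0, 0, 0, 0],
    [0, 0, 0, 0],
  ],
)

```text
time_s: 20.1
position: [0.5901, -0.0669, 0.0599]
tool_rot: [0.462, -0.535, 0.535, -0.463]
force: [-0.1, -0.4, -1.2]
gripper_width: 0.0493
```

```bash
python3 -c "
from h import *
go([.5912,-.0663,.0256],-8.3)"
```

```text
pos [ 0.5901 -0.0669  0.0599] toolx [-0.144 -0.99  -0.   ] tooly [ 0.001  0.    -1.   ] jawyaw -8.29 shift x,y,z mm [-0.8 34.3  0.9] q7 -0.58 t 20.1
world ccw -0.01 => turn about tool y 0.01
```

step_arm(
  rows=[
    [-0.001, 0.01, 0.001, 0],
    [0, 0.01, 0, 0],
    [0, 0.008, 0, 0],
    [0, 0.004, 0, 0],
    [0, 0.002, 0, 0],
    [0, 0.001, 0, 0],
    [0, 0, 0, 0],
    [0, 0, 0, 0],
  ],
)

```text
time_s: 20.9
position: [0.5901, -0.0664, 0.0252]
tool_rot: [0.463, -0.535, 0.535, -0.462]
force: [-6.5, -0.5, 13.0]
gripper_width: 0.0493
```

```bash
python3 -c "
from h import *
go([.5912,-.0663,.0253],-8.3)"
```

```text
pos [ 0.5901 -0.0664  0.0252] toolx [-0.144 -0.99   0.001] tooly [-0.001 -0.001 -1.   ] jawyaw -8.3 shift x,y,z mm [-0.2 -0.1  1.1] q7 -0.62 t 20.9
world ccw -0.0 => turn about tool y 0.0
```

step_arm(
  rows=[
    [0, -0.002, 0, 0],
    [0, 0, 0, 0],
    [0, 0, 0.0008, 0],
    [0, 0, 0, 0],
    [0, 0, 0, 0],
  ],
)

```text
time_s: 21.4
position: [0.5915, -0.0665, 0.0258]
tool_rot: [-0.463, 0.535, -0.535, 0.462]
force: [0.6, -0.4, -0.9]
gripper_width: 0.0493
```

step_arm(
  rows=[
    [0, 0.001, 0, 0],
    [0, 0, 0, 0],
    [0, 0, 0, 0],
  ],
)

```text
time_s: 21.7
position: [0.5915, -0.0665, 0.0253]
tool_rot: [0.462, -0.535, 0.535, -0.463]
force: [-0.2, -0.4, 2.6]
gripper_width: 0.0497
```

```bash
python3 -c "
from h import *
go([.5912,-.0663,.0253],-8.3);snap('top','t7.png');b=snap('scene','s7.png')
cv2.imwrite('pics/z8.png',cv2.resize(b['img'][150:280,180:320],None,fx=4,fy=4,interpolation=2))"
```

```text
pos [ 0.5915 -0.0665  0.0253] toolx [-0.144 -0.99   0.   ] tooly [ 0. -0. -1.] jawyaw -8.3 shift x,y,z mm [-0.1 -0.  -0.4] q7 -0.62 t 21.7
world ccw 0.0 => turn about tool y -0.0
```

View pics/z8.png

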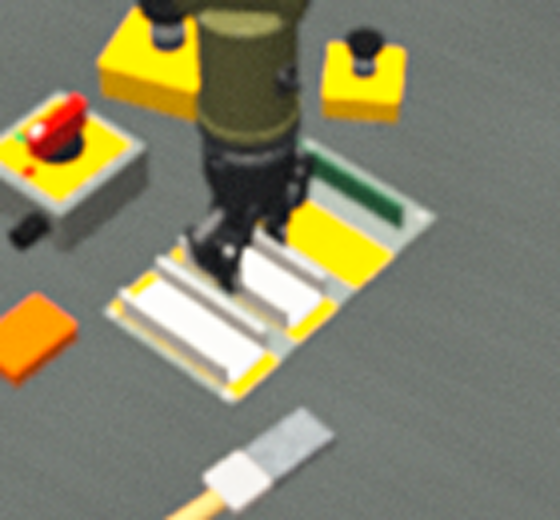

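step_arm(
  rows=[
    [0, 0, 0, 0],
    [0, 0, 0, 0],
    [0, 0, 0, 0],
    [0, -0.01, 0, 0],
    [0, -0.02, 0, 0],
    [0, -0.04, 0, 0],
    [0, -0.04, 0, 0],
    [0, -0.03, 0, 0],
    [0, 0, 0, 0],
  ],
  claw=69,
)

```text
time_s: 22.7
position: [0.5939, -0.0658, 0.1704]
tool_rot: [0.46, -0.533, 0.537, -0.465]
force: [0.4, -0.0, 0.4]
gripper_width: 0.0587
```

```bash
python3 - <<'E'
from ch import *
d=snap('top','t8.png'); snap('scene','s8.png')
go([.4095,.3426,.16],-4)
n='top'
d,r,b=chan(n,(90,235,170,290),0)
print(s2p(r[0]),np.array(r[1])/4,r[2],'z.03',onz(d,*s2p(r[0]),.03))
E
```

```text
pos [ 0.5917 -0.0666  0.1662] toolx [-0.145 -0.989  0.   ] tooly [ 0.002 -0.001 -1.   ] jawyaw -8.31 shift x,y,z mm [-378.5    5.7 -239.5] q7 -0.49 t 22.8
world ccw 4.31 => turn about tool y -4.31
[130.2453 260.5742] [42.6366 19.2056] 3.6522226333618164 z.03 [0.4088 0.3387 0.03  ]
```

View pics/t8.png

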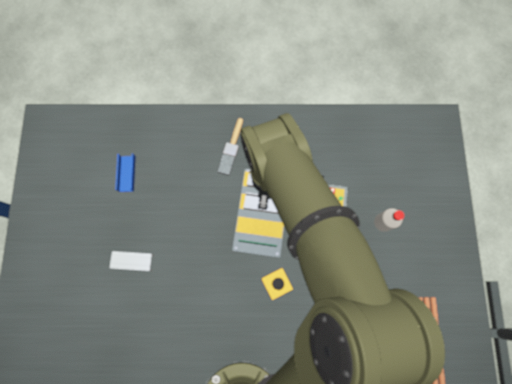

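step_arm(
  rows=[
    [-0.038, 0, -0.024, 0],
    [-0.038, 0, -0.024, 0],
    [-0.038, 0, -0.024, 0],
    [-0.038, 0, -0.024, 0],
    [-0.038, 0, -0.024, 0],
    [-0.038, 0, -0.024, 0],
    [-0.038, 0, -0.024, 0],
    [-0.038, 0, -0.024, 0],
    [-0.038, 0, -0.024, 0],
    [-0.037, 0, -0.024, 0],
  ],
  claw=100,
)

```text
time_s: 23.8
position: [0.4073, 0.3441, 0.164]
tool_rot: [-0.463, 0.535, -0.535, 0.462]
force: [1.8, 0.2, 0.4]
gripper_width: 0.0852
```

step_arm(
  rows=[
    [0, 0, 0, -4.3],
    [0, 0, 0, 0],
    [0, 0, 0, 0],
  ],
)

```text
time_s: 24.1
position: [0.4088, 0.3419, 0.1641]
tool_rot: [0.482, -0.518, 0.518, -0.481]
force: [0.6, -0.2, -0.9]
gripper_width: 0.0856
```

```bash
python3 - <<'E'
from ch import *
d=snap('top','t9.png'); s=snap('scene','s9.png')
go([.4095,.3426,.02],-4)
cv2.imwrite('pics/z9.png',np.hstack([cv2.resize(d['img'][150:290,90:230],None,fx=2.8,fy=2.8),cv2.resize(s['img'][160:300,280:420],None,fx=2.8,fy=2.8)]))
E
```

```text
pos [0.4095 0.3416 0.1645] toolx [-0.074 -0.997  0.001] tooly [-0.001 -0.001 -1.   ] jawyaw -4.23 shift x,y,z mm [ -1.2 144.5   0.1] q7 -1.25 t 24.2
world ccw 0.23 => turn about tool y -0.23
```

View pics/z9.png

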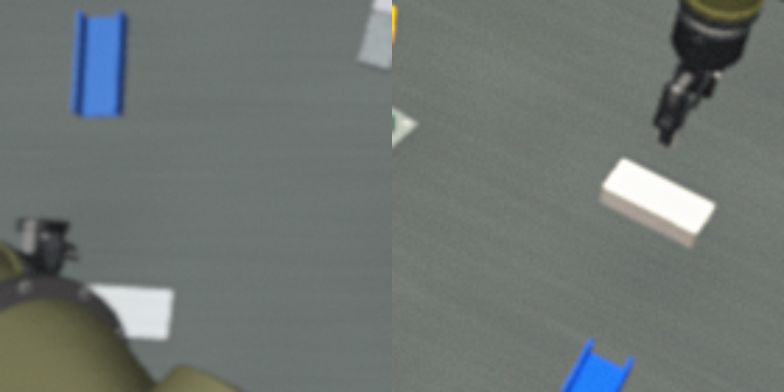

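step_arm(
  rows=[
    [-0.001, 0.03, 0, 0],
    [0, 0.03, 0, 0],
    [0, 0.03, 0, 0],
    [0, 0.025, 0, 0],
    [0, 0.015, 0, 0],
    [0, 0.01, 0, 0],
    [0, 0.003, 0, 0],
    [0, 0, 0, 0],
    [0, 0, 0, 0],
    [0, 0, 0, 0],
  ],
)

```text
time_s: 25.2
position: [0.4093, 0.3445, 0.0229]
tool_rot: [0.482, -0.517, 0.517, -0.483]
force: [-0.6, -0.0, 0.7]
gripper_width: 0.0856
```

step_arm(
  rows=[
    [0, 0, 0, 0],
    [0, 0, 0, 0],
    [0, 0, 0, 0],
    [0, 0, 0, 0],
    [0, 0, 0, 0],
    [0, 0, 0, 0],
  ],
  claw=20,
)

```text
time_s: 25.8
position: [0.4091, 0.3443, 0.0226]
tool_rot: [0.482, -0.517, 0.517, -0.483]
force: [0.0, -0.7, 6.7]
gripper_width: 0.0495
```

```bash
python3 - <<'E'
from ch import *
s=snap('scene','s10.png')
go([.4095,.3426,.02],-4)
cv2.imwrite('pics/z10.png',np.hstack([cv2.resize(s['img'][160:300,280:420],None,fx=2.8,fy=2.8)]))
E
```

```text
pos [0.4091 0.3443 0.0225] toolx [-0.07  -0.998 -0.   ] tooly [ 0.001  0.    -1.   ] jawyaw -4.0 shift x,y,z mm [1.7 2.5 0.6] q7 -1.43 t 25.85
world ccw 0.0 => turn about tool y -0.0
```

View pics/z10.png

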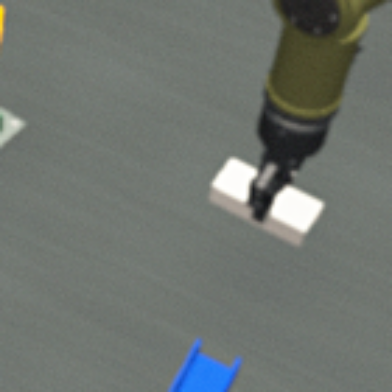

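step_arm(
  rows=[
    [0, -0.01, 0, 0],
    [0, -0.03, 0, 0],
    [0, -0.04, 0, 0],
    [0, -0.03, 0, 0],
    [0, 0, 0, 0],
  ],
)

```text
time_s: 26.35
position: [0.4099, 0.3461, 0.1363]
tool_rot: [-0.48, 0.517, -0.517, 0.485]
force: [1.3, 0.1, -1.7]
gripper_width: 0.0494
```

```bash
python3 -c "
from h import *
go([.629,-.0719,.12],-8.3)"
```

```text
pos [0.4099 0.3461 0.1363] toolx [-0.07  -0.998 -0.005] tooly [ 0.005  0.005 -1.   ] jawyaw -4.0 shift x,y,z mm [401.8  15.4 247.7] q7 -1.29 t 26.35
world ccw -4.3 => turn about tool y 4.3
```

step_arm(
  rows=[
    [0.04, 0, 0.0248, 0],
    [0.04, 0, 0.0248, 0],
    [0.04, 0, 0.0248, 0],
    [0.04, 0, 0.0248, 0],
    [0.04, 0, 0.0248, 0],
    [0.04, 0, 0.0248, 0],
    [0.04, 0, 0.0248, 0],
    [0.04, 0, 0.0248, 0],
    [0.04, 0, 0.0248, 0],
    [0.04, 0, 0.0248, 0],
  ],
)

```text
time_s: 27.35
position: [0.6283, -0.0741, 0.1314]
tool_rot: [-0.483, 0.518, -0.517, 0.482]
force: [-0.2, -0.5, -1.5]
gripper_width: 0.0494
```

step_arm(
  rows=[
    [0, 0, 0, 4.3],
    [0, 0, 0, 0],
    [0, 0, 0, 0],
    [0, 0, 0, 0],
  ],
)

```text
time_s: 27.75
position: [0.6277, -0.0703, 0.1321]
tool_rot: [-0.464, 0.534, -0.534, 0.464]
force: [-0.5, 0.1, -1.4]
gripper_width: 0.0493
```

```bash
python3 -c "
from h import *
go([.629,-.0719,.08],-8.3)"
```

```text
pos [ 0.6277 -0.0703  0.1321] toolx [-0.14  -0.99  -0.001] tooly [-0.001  0.001 -1.   ] jawyaw -8.07 shift x,y,z mm [ 1.4 52.1  1.5] q7 -0.51 t 27.75
world ccw -0.23 => turn about tool y 0.23
```

step_arm(
  rows=[
    [0.001, 0.02, 0.0015, 0.2],
    [0, 0.02, 0, 0],
    [0, 0.012, 0, 0],
    [0, 0, 0, 0],
    [0, 0, 0, 0],
    [0, 0, 0, 0],
  ],
)

```text
time_s: 28.35
position: [0.6303, -0.0729, 0.0812]
tool_rot: [0.461, -0.535, 0.536, -0.462]
force: [0.5, -0.2, -0.2]
gripper_width: 0.049
```

```bash
python3 -c "
from h import *
go([.629,-.0719,.0326],-8.3);snap('top','t11.png');b=snap('scene','s11.png')
cv2.imwrite('pics/z11.png',cv2.resize(b['img'][150:280,180:320],None,fx=4,fy=4,interpolation=2))"
```

```text
pos [ 0.6303 -0.0729  0.0812] toolx [-0.147 -0.989 -0.   ] tooly [ 0.002  0.    -1.   ] jawyaw -8.47 shift x,y,z mm [-0.8 48.5 -1.5] q7 -0.55 t 28.35
world ccw 0.17 => turn about tool y -0.17
```

View pics/z11.png

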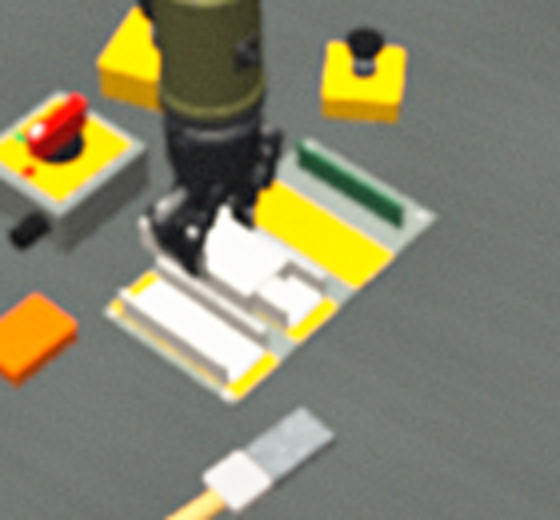

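Hovering over the gap between the two. Slowly down, with corrections.

step_arm(
  rows=[
    [0, 0.006, -0.0012, -0.1],
    [0, 0.006, 0, 0],
    [0, 0.006, 0, 0],
    [0, 0, 0, 0],
    [0, 0, 0, 0],
    [0, 0, 0, 0],
  ],
)

```text
time_s: 29.05
position: [0.6286, -0.0731, 0.0622]
tool_rot: [0.462, -0.535, 0.535, -0.462]
force: [1.1, 0.4, -0.2]
gripper_width: 0.0491
```

```bash
python3 -c "
from h import *
go([.629,-.0719,.0326],-8.3)"
```

```text
pos [ 0.6286 -0.0731  0.0622] toolx [-0.146 -0.989 -0.   ] tooly [ 0.  0. -1.] jawyaw -8.4 shift x,y,z mm [-1.2 29.6  0.2] q7 -0.57 t 29.05
world ccw 0.1 => turn about tool y -0.1
```

step_arm(
  rows=[
    [-0.003, 0.004, 0.0002, 0],
    [0, 0.005, 0, 0],
    [0, 0.005, 0, 0],
    [0, 0.004, 0, 0],
    [0, 0.003, 0, 0],
    [0, 0, 0, 0],
    [0, 0, 0, 0],
  ],
)

```text
time_s: 29.75
position: [0.6291, -0.0702, 0.0411]
tool_rot: [-0.462, 0.535, -0.535, 0.462]
force: [0.3, 0.8, -0.8]
gripper_width: 0.0495
```

```bash
python3 -c "
from h import *
go([.629,-.0705,.0326],-8.3)"
```

```text
pos [ 0.6291 -0.0702  0.0411] toolx [-0.146 -0.989 -0.   ] tooly [ 0.  0. -1.] jawyaw -8.4 shift x,y,z mm [ 0.3  8.5 -0.1] q7 -0.59 t 29.75
world ccw 0.1 => turn about tool y -0.1
```

Already 18 mm interlocked with no contact force. The last 8.5 mm.

step_arm(
  rows=[
    [0, 0.003, 0, 0],
    [0, 0.003, 0, 0],
    [0, 0.0015, 0, 0],
    [0, 0.001, 0, 0],
    [0, 0, 0, 0],
    [0, 0, 0, 0],
  ],
)

```text
time_s: 30.35
position: [0.6291, -0.0702, 0.0327]
tool_rot: [0.462, -0.535, 0.535, -0.462]
force: [-0.7, -0.1, 0.1]
gripper_width: 0.0494
```

```bash
python3 -c "
from h import *
go([.629,-.0705,.0326],-8.3);print(observe()['moment'])"
```

```text
pos [ 0.6291 -0.0702  0.0327] toolx [-0.146 -0.989 -0.   ] tooly [ 0.  0. -1.] jawyaw -8.4 shift x,y,z mm [ 0.3  0.1 -0.1] q7 -0.6 t 30.35
world ccw 0.1 => turn about tool y -0.1
[-0.05512566  0.07510434 -0.02292808]
```

step_arm(
  rows=[
    [0, 0.001, 0, 0],
    [0, 0.0005, 0, 0],
    [0, 0, 0, 0],
    [0, 0, 0, 0],
  ],
)

```text
time_s: 30.75
position: [0.6291, -0.0702, 0.0326]
tool_rot: [0.462, -0.535, 0.536, -0.462]
force: [-4.5, -1.1, 12.2]
gripper_width: 0.0494
```

step_arm(
  rows=[
    [0, 0, 0, 0],
    [0, 0, 0, 0],
    [0, 0, 0, 0],
    [0, -0.01, 0, 0],
    [0, -0.02, 0, 0],
    [0, -0.04, 0, 0],
    [0, -0.04, 0, 0],
    [0, -0.04, 0, 0],
    [0, 0, 0, 0],
  ],
  claw=66,
)

```text
time_s: 31.65
position: [0.632, -0.0692, 0.1877]
tool_rot: [0.459, -0.533, 0.538, -0.465]
force: [-0.2, 0.1, -0.3]
gripper_width: 0.0564
```

step_arm(
  rows=[
    [0.04, 0, 0, 0],
    [0.04, 0, 0, 0],
    [0.04, 0, 0, 0],
    [0.04, 0, 0, 0],
    [0.04, 0, 0, 0],
    [0, 0, 0, 0],
    [0, 0, 0, 0],
  ],
)

```text
time_s: 32.35
position: [0.5992, -0.2692, 0.1807]
tool_rot: [-0.461, 0.536, -0.536, 0.461]
force: [-0.0, 0.8, 0.6]
gripper_width: 0.0565
```

```bash
python3 - <<'E'
from ch import *
d=snap('top','t12.png'); s=snap('scene','s12.png')
go([.590,-.268,.0846],-8)
cv2.imwrite('pics/z12.png',np.hstack([cv2.resize(d['img'][150:280,210:360],None,fx=2.6,fy=2.6,interpolation=2),cv2.resize(s['img'][150:280,170:320],None,fx=2.6,fy=2.6,interpolation=2)]))
E
```

```text
pos [ 0.6001 -0.2664  0.1812] toolx [-0.144 -0.99  -0.001] tooly [ 0.     0.001 -1.   ] jawyaw -8.3 shift x,y,z mm [ 3.1 96.6 -9.8] q7 -0.16 t 32.45
world ccw 0.3 => turn about tool y -0.3
```

View pics/z12.png

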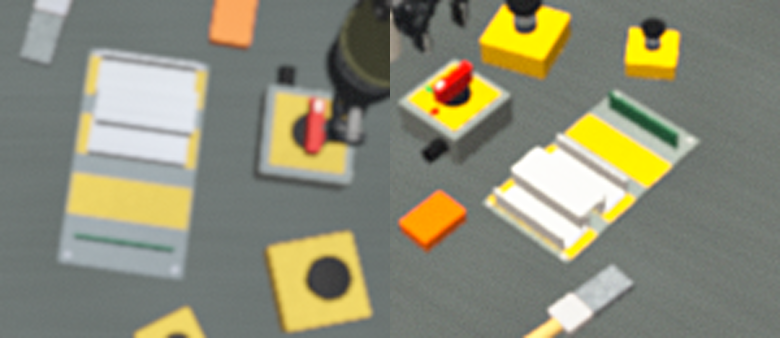

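```bash
python3 - <<'E'
from ch import *
s=load('scene')
cv2.imwrite('pics/z13.png',cv2.resize(s['img'][190:250,205:275],None,fx=10,fy=9,interpolation=2))
for nm,p in dict(dcorn=[.629,-.0719,.04]).items():
  for n in('top','scene'):
    c=np.array(p);a=np.radians(-8.3);ex=np.array([np.cos(a),np.sin(a),0]);ey=np.array([-np.sin(a),np.cos(a),0])
    print(n,[tuple(np.round(proj(load(n),c+sx*.025*ex+sy*.06*ey),1)) for sx,sy in((-1,-1),(1,-1),(1,1),(-1,1))])
t=load('top');cv2.imwrite('pics/z14.png',cv2.resize(t['img'][160:220,235:295],None,fx=10,fy=10,interpolation=2))
E
```

```text
top [(np.float64(282.7), np.float64(199.7)), (np.float64(284.7), np.float64(184.4)), (np.float64(247.1), np.float64(179.2)), (np.float64(244.8), np.float64(194.4))]
scene [(np.float64(227.3), np.float64(206.7)), (np.float64(217.2), np.float64(215.2)), (np.float64(244.0), np.float64(233.4)), (np.float64(254.0), np.float64(224.3))]
```

View pics/z13.png

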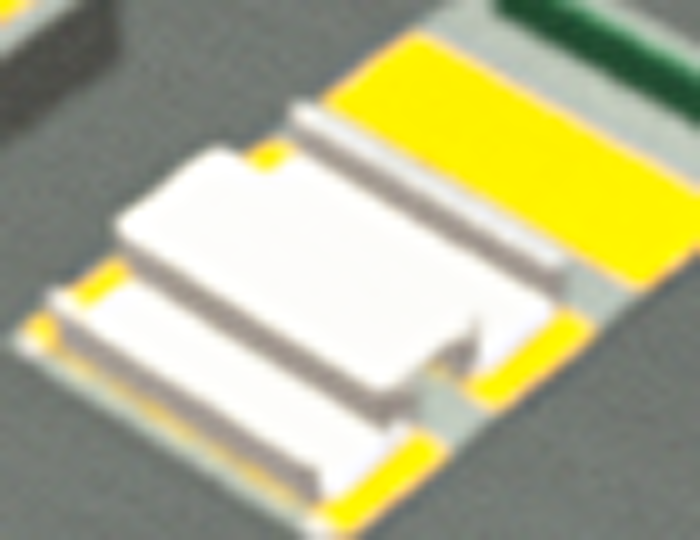

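View pics/z14.png

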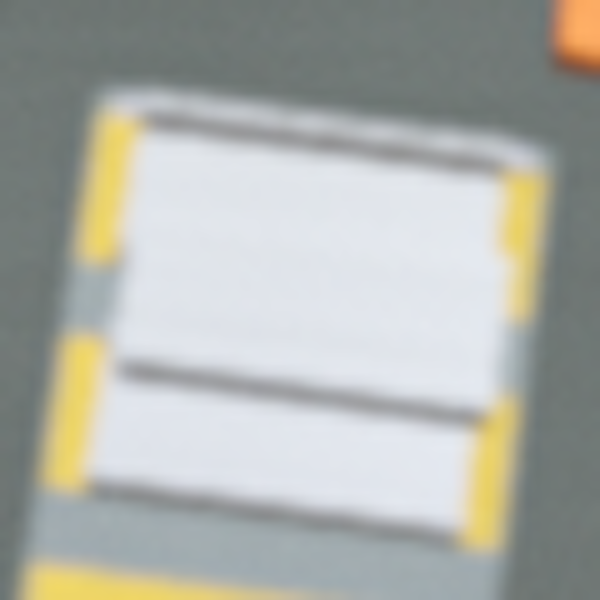

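step_arm(
  rows=[
    [0.002, -0.02, -0.0098, -8.5],
    [0, -0.02, 0, -8.5],
    [0, 0, 0, -8.5],
    [0, 0, 0, -8.5],
    [0, 0, 0, -8.5],
    [0, 0, 0, -8.5],
    [0, 0, 0, -8.5],
    [0, 0, 0, -8.5],
    [0, 0, 0, -8.5],
    [0, 0, 0, -8.5],
  ],
)

```text
time_s: 33.45
position: [0.5905, -0.2665, 0.2215]
tool_rot: [-0.703, 0.079, -0.079, 0.703]
force: [-0.6, 0.3, -0.6]
gripper_width: 0.0567
```

step_arm(
  rows=[
    [0, 0, 0, -5.5],
    [0, 0, 0, 0],
    [0, 0, 0, 0],
  ],
)

```text
time_s: 33.75
position: [0.5903, -0.2673, 0.2213]
tool_rot: [-0.705, 0.049, -0.049, 0.706]
force: [0.6, 0.8, 0.4]
gripper_width: 0.0563
```

```bash
python3 - <<'E'
from ch import *
go([.590,-.2686,.0846],82)
E
```

```text
pos [ 0.5903 -0.2673  0.2213] toolx [ 0.99  -0.138  0.   ] tooly [ 0.  0. -1.] jawyaw 82.05 shift x,y,z mm [ -0.1 136.7  -1.4] q7 1.22 t 33.75
world ccw -0.05 => turn about tool y 0.05
```

step_arm(
  rows=[
    [0, 0.03, -0.0014, 0],
    [0, 0.03, 0, 0],
    [0, 0.03, 0, 0],
    [0, 0.025, 0, 0],
    [0, 0.015, 0, 0],
    [0, 0.006, 0, 0],
    [0, 0, 0, 0],
    [0, 0, 0, 0],
  ],
)

```text
time_s: 34.55
position: [0.5905, -0.2698, 0.0864]
tool_rot: [0.705, -0.048, 0.049, -0.705]
force: [0.2, 0.6, -0.1]
gripper_width: 0.0563
```

step_arm(
  rows=[
    [0, 0, 0, 0],
    [0, 0, 0, 0],
    [0, 0, 0, 0],
    [0, 0, 0, 0],
    [0, 0, 0, 0],
    [0, 0, 0, 0],
  ],
  claw=0,
  grip_force=40,
)

```text
time_s: 35.15
position: [0.5902, -0.269, 0.086]
tool_rot: [-0.705, 0.048, -0.049, 0.706]
force: [-1.0, 3.0, 6.1]
gripper_width: 0.015
```

```bash
python3 - <<'E'
from ch import *
go([.590,-.2686,.0846],13);print(observe()['moment'])
E
```

```text
pos [ 0.5902 -0.269   0.086 ] toolx [ 0.991 -0.137  0.001] tooly [ 0.001  0.001 -1.   ] jawyaw 82.14 shift x,y,z mm [-0.2  1.4  0.4] q7 1.11 t 35.15
world ccw -69.14 => turn about tool y 69.14
[ 0.5712  0.2838 -0.0842]
```

Turn clockwise 68.75° plus a small overshoot into the stop.

step_arm(
  rows=[
    [0, 0, 0.0005, 0],
    [0, 0, 0, 7],
    [0, 0, 0, 7],
    [0, 0, 0, 7],
    [0, 0, 0, 7],
    [0, 0, 0, 7],
    [0, 0, 0, 7],
    [0, 0, 0, 7],
    [0, 0, 0, 7],
    [0, 0, 0, 7],
  ],
)

```text
time_s: 36.15
position: [0.5904, -0.2688, 0.0861]
tool_rot: [-0.575, 0.411, -0.412, 0.576]
force: [-1.4, 4.3, 4.8]
gripper_width: 0.0153
```

step_arm(
  rows=[
    [0, 0, 0, 4],
    [0, 0, 0, 2],
    [0, 0, 0, 1],
    [0, 0, 0, 0],
    [0, 0, 0, 0],
  ],
)

```text
time_s: 36.65
position: [0.5904, -0.2687, 0.086]
tool_rot: [-0.55, 0.443, -0.444, 0.551]
force: [-0.5, 2.2, 6.9]
gripper_width: 0.0149
```

```bash
python3 - <<'E'
from ch import *
go([.590,-.2686,.0846],13);print(observe()['moment'])
E
```

```text
pos [ 0.5904 -0.2687  0.086 ] toolx [ 0.213 -0.977  0.001] tooly [ 0.001 -0.    -1.   ] jawyaw 12.29 shift x,y,z mm [-0.2  1.4 -0.4] q7 0.07 t 36.65
world ccw 0.71 => turn about tool y -0.71
[0.5402 0.2587 0.8236]
```

step_arm(
  rows=[
    [0, 0, 0, 0],
    [0, 0, 0, 0],
    [0, 0, 0, 0],
    [0, -0.02, 0, 0],
    [0, -0.04, 0, 0],
    [0, -0.04, 0, 0],
    [0, -0.04, 0, 0],
    [0, 0, 0, 0],
    [0, 0, 0, 0],
  ],
  claw=60,
)

```text
time_s: 37.55
position: [0.5899, -0.2699, 0.2258]
tool_rot: [0.55, -0.444, 0.445, -0.55]
force: [-0.1, 0.5, -1.5]
gripper_width: 0.0512
```

```bash
python3 - <<'E'
from ch import *
go([.416,-.272,.15],-30)
E
```

```text
pos [ 0.5899 -0.2699  0.2258] toolx [ 0.209 -0.978  0.001] tooly [ 0.001 -0.001 -1.   ] jawyaw 12.07 shift x,y,z mm [ -34.4   75.5 -170.6] q7 0.17 t 37.55
world ccw -42.07 => turn about tool y 42.07
```

step_arm(
  rows=[
    [-0.007, 0, -0.034, 0],
    [-0.007, 0, -0.034, 0],
    [-0.007, 0, -0.034, 0],
    [-0.007, 0, -0.034, 0],
    [-0.006, 0, -0.035, 0],
    [0, 0.03, 0, 0],
    [0, 0.03, 0, 0],
    [0, 0, 0, 0],
    [0, 0, 0, 0],
  ],
  claw=0,
)

```text
time_s: 38.45
position: [0.4149, -0.2717, 0.1645]
tool_rot: [-0.55, 0.445, -0.443, 0.55]
force: [0.4, 0.3, 0.0]
gripper_width: 0.0002
```

```bash
python3 - <<'E'
from ch import *
go([.416,-.272,.115],12)
d=snap('top','t15.png'); s=snap('scene','s15.png')
cv2.imwrite('pics/z15.png',np.hstack([cv2.resize(d['img'][160:290,250:400],None,fx=2.6,fy=2.6,interpolation=2),cv2.resize(s['img'][110:240,130:280],None,fx=2.6,fy=2.6,interpolation=2)]))
E
```

```text
pos [ 0.4149 -0.2717  0.1645] toolx [ 0.21  -0.978 -0.002] tooly [-0.002  0.002 -1.   ] jawyaw 12.13 shift x,y,z mm [ 0.6 49.5  1. ] q7 0.23 t 38.45
world ccw -0.13 => turn about tool y 0.13
```

View pics/z15.png

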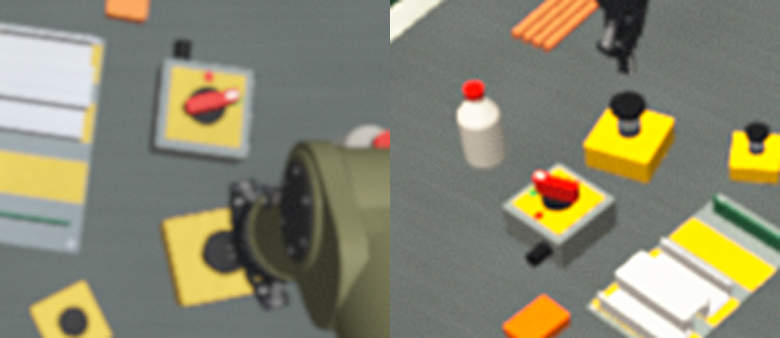

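step_arm(
  rows=[
    [0.001, 0.02, 0.001, 0],
    [0, 0.02, 0, 0],
    [0, 0.008, 0, 0],
    [0, 0.004, 0, 0],
    [0, 0.004, 0, 0],
    [0, 0.004, 0, 0],
    [0, 0.004, 0, 0],
    [0, 0.004, 0, 0],
    [0, 0.003, 0, 0],
    [0, 0, 0, 0],
  ],
)

```text
time_s: 39.55
position: [0.4173, -0.273, 0.0943]
tool_rot: [-0.55, 0.444, -0.445, 0.55]
force: [-0.5, 0.4, 6.1]
gripper_width: 0.0
```

step_arm(
  rows=[
    [0, 0.002, 0, 0],
    [0, 0.001, 0, 0],
    [0, 0, 0, 0],
    [0, 0, 0, 0],
  ],
)

```text
time_s: 39.95
position: [0.4173, -0.273, 0.0916]
tool_rot: [-0.55, 0.444, -0.445, 0.55]
force: [-1.3, -0.2, 6.6]
gripper_width: -0.0003
```

step_arm(
  rows=[
    [0, 0.001, 0, 0],
    [0, 0.001, 0, 0],
    [0, 0.001, 0, 0],
    [0, 0, 0, 0],
    [0, 0, 0, 0],
  ],
)

```text
time_s: 40.45
position: [0.4174, -0.273, 0.0899]
tool_rot: [0.55, -0.444, 0.445, -0.55]
force: [-4.6, 1.7, 24.3]
gripper_width: -0.0001
```

step_arm(
  rows=[
    [0, 0.0005, 0, 0],
    [0, 0.0005, 0, 0],
    [0, 0, 0, 0],
    [0, 0, 0, 0],
  ],
)

```text
time_s: 40.85
position: [0.4175, -0.273, 0.0897]
tool_rot: [0.55, -0.443, 0.446, -0.549]
force: [-7.7, 2.6, 34.5]
gripper_width: -0.0001
```

At the stop: the force jumps to 24–34 N at z 0.090, as expected. Now up and clear.

step_arm(
  rows=[
    [0, -0.01, 0, 0],
    [0, -0.02, 0, 0],
    [0, -0.03, 0, 0],
    [0, -0.04, 0, 0],
    [0, -0.04, 0, 0],
    [0, -0.04, 0, 0],
    [0, 0, 0, 0],
  ],
)

```text
time_s: 41.55
position: [0.419, -0.2733, 0.2718]
tool_rot: [-0.55, 0.442, -0.447, 0.55]
force: [0.2, -0.2, 0.1]
gripper_width: -0.0002
```

step_arm(
  rows=[
    [0.02, 0, -0.02, 0],
    [0.03, 0, -0.03, 0],
    [0.03, 0, -0.03, 0],
    [0.03, 0, -0.03, 0],
    [0.03, 0, -0.03, 0],
    [0.03, 0, -0.02, 0],
    [0, 0, 0, 0],
    [0, 0, 0, 0],
    [0, 0, 0, 0],
    [0, 0, 0, 0],
  ],
)

```text
time_s: 42.55
position: [0.2967, -0.4714, 0.2672]
tool_rot: [-0.55, 0.444, -0.444, 0.55]
force: [0.1, -0.9, 0.0]
gripper_width: 0.0
```

```bash
python3 - <<'E'
from ch import *
d=snap('top','t16.png'); s=snap('scene','s16.png')
print(observe()['position'])
cv2.imwrite('pics/z16.png',np.hstack([cv2.resize(d['img'][110:300,210:410],None,fx=2,fy=2,interpolation=2),cv2.resize(s['img'][110:300,140:340],None,fx=2,fy=2,interpolation=2)]))
i,h=big(s); bl=(h[...,2]<70); m=np.zeros_like(bl); m[135*4:182*4,203*4:242*4]=1
for c,st,ce in lab(bl&m,100): print(s2p(ce),st)
E
```

```text
[ 0.2965 -0.4718  0.2673]
[221.0559 150.2689] [ 859  582   54   44 1791]
[221.933  160.6562] [877 639  25   9 112]
```

View pics/z16.png

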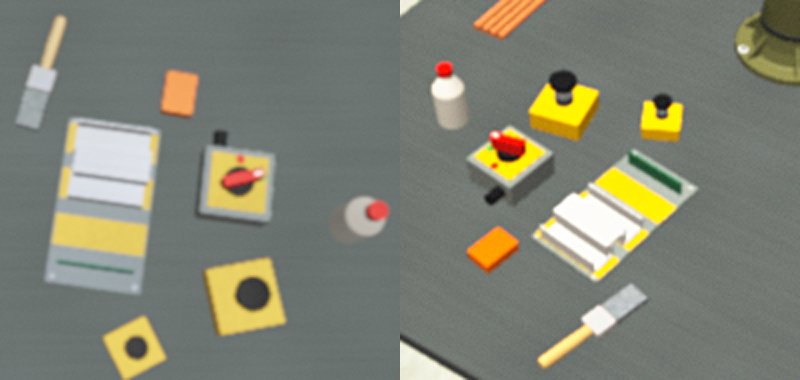

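View pics/s16.png

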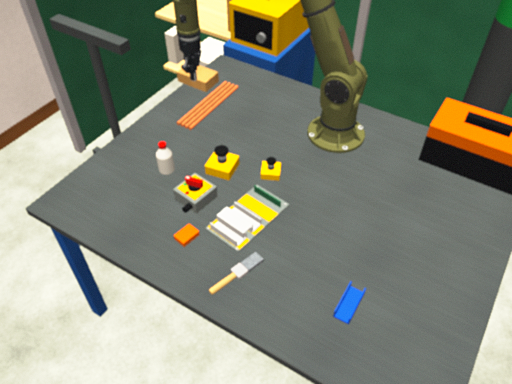

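```bash
python3 - <<'E'
from ch import *
for f in('top1.png','t16.png'):
    im=cv2.resize(cv2.imread('pics/'+f),None,fx=4,fy=4,interpolation=2);h=cv2.cvtColor(im,cv2.COLOR_BGR2HSV)
    m=np.zeros(h.shape[:2],bool);m[193*4:212*4,316*4:340*4]=1
    d=load('top')
    red=m&(rng(h,0,8,140,90)|rng(h,172,180,140,90)); wh=m&(h[...,1]<60)&(h[...,2]>190)
    c=max(lab(red,50),key=lambda x:x[1][4]); 
    w=[s2p(x[2]) for x in lab(wh,10)]
    a=onz(d,*s2p(c[2]),.096)[:2]
    for x in w:
        b=onz(d,*x,.096)[:2]; print(f,s2p(c[2]),x,np.degrees(np.arctan2(*(b-a)[::-1])))
E
```

```text
top1.png [328.9842 199.0823] [338.4202 195.6521] -69.97015001684053
t16.png [328.8846 199.0172] [338.3357 196.0098] -72.27038615637241
```

```bash
python3 - <<'E'
from ch import *
d=load('top')
for f in('t3.png','t7.png','t12.png','t16.png'):
    im=cv2.resize(cv2.imread('pics/'+f),None,fx=4,fy=4,interpolation=2);h=cv2.cvtColor(im,cv2.COLOR_BGR2HSV)
    m=np.zeros(h.shape[:2],bool);m[186*4:212*4,316*4:340*4]=1
    red=m&(rng(h,0,8,140,90)|rng(h,172,180,140,90))
    try:
        c=max(lab(red,50),key=lambda x:x[1][4]); p=np.argwhere(c[0])[:,::-1].astype(np.float32)
        W=np.array([onz(d,*s2p(q),.09)[:2] for q in p]).astype(np.float32); v=cv2.fitLine(W*1000,2,0,.01,.01).ravel()
        print(f,len(p),s2p(c[2]),'line',np.degrees(np.arctan2(v[1],v[0])))
        for x in lab(m&(h[...,1]<70)&(h[...,2]>180),10): print('  w',s2p(x[2]),x[1][4])
    except Exception as e: print(f,e)
E
```

```text
t3.png 1777 [330.4966 200.1302] line -6.3020797
  w [331.6068 188.3345] 358
t7.png max() iterable argument is empty
t12.png 1710 [330.3645 200.2114] line -5.5011
  w [330.8299 188.2247] 371
t16.png 1739 [328.8846 199.0172] line -77.29714
  w [331.0829 186.6084] 196
  w [338.2556 196.0259] 111
```

```bash
python3 -c "
from h import *
print(sign_off(), observe()['time_s'])"
```

```text
the job is handed in; nothing more can be done
the job is handed in; nothing more can be done
```

The job is done and handed in at about 43 s of the 210 s allowed; the hand-in reports no verdict.

Three channels were present: two open-up and one open-down.

- **Isolator off:** I turned the red handle against its off stop before touching any channel.
- **Channels:** The two open-up channels are on marks 2 and 3. The open-down one sits across them and took a 12 N push when seated. Its top corners are within about 1 px of where they should be in the scene camera view.
- **Isolator on:** I turned it against its on stop with about 0.8 N m. In the pictures the handle moved about 71°, against the expected 69°.
- **Plunger:** I pressed the larger one until the force jumped to 24–34 N at the expected stop height. It came back up to the same place in the image as at the start.

In the last pictures the spray bottle, magnet, brush, blue look-alike and small plunger appear unmoved (looked at, not measured). The open-down channel was not seen to be knocked aside. The arm ended clear of everything.

- **Extra contact force:** Setting the second open-up channel down briefly read 13 N down and 6.5 N sideways. I eased it off and re-seated it before letting go.
- **Camera disagreement:** The two cameras differ by 2–3 mm in x, so I checked placings against the arm's own position.

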